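Put the fuller tin into the reserve lane

ROBOT

A 7-joint arm with a two-finger parallel gripper is mounted at the origin on the work surface; the furniture and walls round the work are solid. World frame = base frame: x ahead of the robot, y to its left, z up, the work surface at z = 0. Lengths are in m, angles in rad, forces in N, time in s.
With the tool pointing down it reaches from about 0.4 to 0.85 m from the base axis. Payload 4.5 kg.
Tool frame: the origin (TCP) lies at the very end of the fingers, on their centre line; the grasp point (between the pads) lies 19 mm behind it (r.pinch_z is the distance from the TCP to the grasp point, in m); x points along the fingers, y is the direction in which the jaws open and shut, and the axes are right-handed (so a half turn about x gives the same grasp; the last joint's range is limited). The gripper opens to 88 mm and grips with 3 to 60 N. Pads are 18 mm wide; open, the fingers measure 123 mm over their backs; the gripper's body (75 mm by 187 mm) begins 45 mm behind the grasp point.
Start: joints at [1.327, 0.689, -0.195, 1.565, 0.157, 0.902, -0.215], TCP at [0.171, -0.601, 0.239] pointing down, gripper open.
Joint ranges: [-3.01, 3.01], [-0.46, 2.08], [-1.47, 1.51], [0.13, 2.56], [-1, 4.14], [0.04, 2.09], [-2.66, 2.66]. Speed limits (rad/s): [2.57, 2.57, 3.14, 3.14, 3.14, 3.14, 3.14].

INTERFACE

Orientations are given as a unit quaternion [x, y, z, w].
In Python, from plant import telemetry, cams, job, r gives the robot as it stands.
- The arm moves only by the tool send_rows, never from a script. Its argument "commands" is one flat list of numbers, 7 for each row, row after row: the shift along the world's x, y, z as a fraction of full scale, then the turn, a rotation vector about the world's x, y, z as a fraction of full scale, then the closure, from 0 (fully open) to 1 (shut). In form: [dx, dy, dz, wx, wy, wz, claw, dx, dy, dz, wx, wy, wz, claw, ...]. A call has 1 to 12 rows; each row shifts and turns the pose as measured when the row begins; what a row does not reach is not made up. Full scale, the value 1, is 250 mm for a shift and 90 degrees for a turn. A row lasts 1/10 s, in which the tool goes at most 50 mm and 8.59 degrees, less where a joint would pass 70% of its speed; a pose out of reach is approached as far as the arm can. A call with a number of a shift or a turn outside -1 to 1 is refused whole. A call with a gripper value outside its range is refused whole. The fingers move at their own pace and stop on an object; "newtons" is the grip in N (left out, the last holds). Time passes only in rows, so rows that do not move let the fingers close. It gives the time, the measured TCP pose, the force and the opening at its end, in the units of the state.
- telemetry.get_state(): the state, without advancing time (a new reading comes with each control period).
- cams.snapshot(name): name is "scene" or "top" or "wrist"; returns a dict with "image" (420x560x3 uint8, blue, green, red), "intrinsics" (3x3 intrinsics, pixels), "world_to_cam" (4x4, takes a point from world to camera coordinates). Camera axes: x right, y down, z forward; pixel columns grow to the right and rows downward; lengths in m; the calibration is good to about 2 mm. A picture is of the moment at which its call begins. There is no depth.
- job.finish_job(): hands the job in, once; it reports no verdict.
The state is a dict: "clock": time; "q": joint angles; "qd": joint speeds; "joint_torque": joint torques, N m; "tool_pos": TCP position; "eef_rot": TCP orientation; "contact_force": force on the tool from outside, world axes, zero at the start; "moment": the same for the moment, N m; "opening": opening from 0.0 (shut) to 1.0 (fully open).
Only numpy, scipy, OpenCV 4.12 (cv2) and the standard library are available. Lean on these libraries where they do the work, as an engineer would, in place of code of your own. Each camera call takes 0.05 s, during which the arm holds its last target.

TASK

Lift the green-lidded tin clear of the table and set it down again, then lift the orange-lidded one, to feel which is heavier. Put the heavier tin upright in the steel lane, push it gently back until the sprung back plate gives to about half its travel without jamming it, and leave it standing in the lane against the plate. Leave the lighter tin standing upright on the open table, and do not disturb the other things.

Things in the scene. Friction and masses are not known exactly. Their poses are not given: they have to be found in the camera images.
- tin_green: closed round metal tin, 58 mm diameter (rims 59), 96 mm tall, plain green lid (top 20 mm), paper band with green stripe; loose, upright. Origin: centre of its underside, z up its axis. Contents packed tight, unseen: one tin weighs about 0.2 kg, the other 0.54 to 0.70 kg, either may be which. Smooth sides, no step at the lid: grasp by the upper sides, firm grip allowed
- tin_orange: closed round metal tin, 58 mm diameter (rims 59), 96 mm tall, plain orange lid (top 20 mm), paper band with orange stripe; loose, upright. Origin: centre of its underside, z up its axis. Contents packed tight, unseen: one tin weighs about 0.2 kg, the other 0.54 to 0.70 kg, either may be which. Smooth sides, no step at the lid: grasp by the upper sides, firm grip allowed
- lane: fixed steel storage lane. Origin: centre of its underside, at table level; x runs along the lane from its open mouth to the sprung back plate, z up. Base 8 mm thick, 84 mm wide, x=-90 to +85 mm: a tin in it stands at z=8 mm. Rails 64 mm apart inside, tops at z=38 mm, x=-65 to +85 mm, flared at the mouth (x=-92 to -63 mm). Open above
- lane_entry (a point): point on the lane's base at x=-52 mm, y=0, z=8 mm in the lane's frame, same axes. A tin set down centred here always clears the back plate. Pushed along the lane's +x to half the plate's travel, it ends 28 to 80 mm from here, depending on the plate's setting. Slid on the base it drags 2 to 5 N, more if pressed down; held 3 to 5 mm above the base only the spring is felt
- stop: grey bracket, 46 mm tall, 60 mm wide, fixed in the lane's far end; origin 8 mm above the lane's origin, same axes. Carries on a screw-set carriage a rubber-faced sprung plate, 50 mm wide, top 55 mm above the table. The setting varies and is not reported: the free face stands anywhere from x=+2 to +32 mm in the lane's frame; feel for it
- plate_spring (a point): fixed point on the bracket (x=71 mm, y=0, 34 mm up), marks only the line of travel, not the plate. The plate starts to give along the lane's +x at 1 N, then 0.7 N per mm, plus damping 0.4 N per 10 mm/s; after 16 mm (12 N) it jams solid. Half travel is 6 to 7 N; keep well under 16 N. Let go, it pushes the full tin back some mm until the tin's friction holds it there
- box_1: long teal carton, 59x317x51 mm, lying along the back of the table; bystander, origin at the centre of its underside
- squeeze_bottle: white squeeze bottle with dark nozzle, 64x63x216 mm; bystander, origin at the centre of its underside
- kitchen_timer: cream timer, 30x74x66 mm; bystander, origin at the centre of its underside
- deli_cup: lidded cream cup, 74x74x68 mm; bystander, origin at the centre of its underside
- label_roll: yellow roll of labels, 52x52x30 mm; bystander, origin at the centre of its underside
- spice_jar_1: spice jar with black-green cap, 40x40x105 mm; bystander, origin at the centre of its underside
- spice_jar_2: spice jar with red cap, 44x44x105 mm; bystander, origin at the centre of its underside
Mind the look-alikes: they are no part of the job. Leave any purple look-alike of the tin_green alone.

How it is judged:
On the way, in this order (a step that is already met when the one before it is completed fails the run):
1. the green-lidded tin is lifted at least 30 mm clear of the table while the orange-lidded one stands (height (world z) of tin_green above 0.03 m and height (world z) of tin_orange below 0.01 m), for 0.3 s.
2. then the orange-lidded tin is lifted at least 30 mm clear while the green-lidded one stands (height (world z) of tin_orange above 0.03 m and height (world z) of tin_green below 0.01 m), for 0.3 s.
3. a tin in the lane presses the sprung plate with more than 3 N (((x of tin_green in the frame of lane between -0.04 and 0.03 m and y of tin_green in the frame of lane between -0.007 and 0.007 m and contact force between tin_green and stop above 3 N) or (x of tin_orange in the frame of lane between -0.04 and 0.03 m and y of tin_orange in the frame of lane between -0.007 and 0.007 m and contact force between tin_orange and stop above 3 N))), for 0.3 s.
At the end, for the whole second after the job is handed in: The heavier tin (the lane bears more than 3.9 N from it) stands upright (within 0.08 rad) and at rest on the lane's base, within 7 mm of its centre line, still touching the sprung plate (over 0.3 N); the lighter tin stands upright and at rest on the table outside the lane (((x of tin_green in the frame of lane between -0.04 and 0.03 m and y of tin_green in the frame of lane between -0.007 and 0.007 m and z of tin_green in the frame of lane between 0.005 and 0.011 m and contact force between tin_green and lane above 3.9 N and contact force between tin_green and stop above 0.3 N and angle between each of tin_green, tin_orange's own z axis and vertical below 0.08 rad and linear speed of each of tin_green, tin_orange below 0.01 m/s and height (world z) of tin_orange below 0.004 m and horizontal distance between tin_orange and lane above 0.075 m) or (x of tin_orange in the frame of lane between -0.04 and 0.03 m and y of tin_orange in the frame of lane between -0.007 and 0.007 m and z of tin_orange in the frame of lane between 0.005 and 0.011 m and contact force between tin_orange and lane above 3.9 N and contact force between tin_orange and stop above 0.3 N and angle between each of tin_orange, tin_green's own z axis and vertical below 0.08 rad and linear speed of each of tin_orange, tin_green below 0.01 m/s and height (world z) of tin_green below 0.004 m and horizontal distance between tin_green and lane above 0.075 m))).
It fails at once if the sprung back plate or its bracket is pressed with more than 16 N (contact force between any of tin_green, tin_orange, the arm, the fingers and stop above 16 N).
It fails at once if a tin is tipped by more than 0.5 rad (angle between any of tin_green, tin_orange's own z axis and vertical above 0.5 rad).
It fails at once if a bystander is moved by more than 25 mm (distance of any of box_1, squeeze_bottle, kitchen_timer, deli_cup, label_roll, spice_jar_1, spice_jar_2 from where it was at the start of the episode above 0.025 m).
It also fails if it takes over 72 s, if anything falls off the work surface, if the arm or the gripper's body presses on something with over 40 N, if the wrist force passes 120 N, or if a joint passes its speed limit or range.

## Working session

There is one attempt and no reset: what is moved stays moved. The work goes in short steps, Python scripts to look and compute and a tool call to move; the robot and the scene stay as the last step left them, time stands still between calls to the robot, and variables do not carry over. Pictures are saved under pics/ and viewed, and the job is handed in when it is done.

Besides the shell and the picture viewer there is one more tool, called after ">>>" as name(argument=value, ...) on one line, values as JSON. send_rows: Moves the arm, as the interface text tells. Its arguments: {"type":"object","properties":{"commands":{"type":"array"},"newtons":{"type":"number"}},"required":["commands"]}

```bash
ls; mkdir -p pics; python3 - <<'E'
from plant import telemetry, cams, job, r
import cv2,json
print(telemetry.get_state(), r.pinch_z)
for n in ["scene","top","wrist"]:
    s=cams.snapshot(n); cv2.imwrite(f"pics/{n}0.png",s["image"]); print(n,s["intrinsics"],s["world_to_cam"])
E
```

```text
pics
{'clock': 0.0, 'q': array([ 1.32683825,  0.68998339, -0.194515  ,  1.56635888,  0.15727188,
        0.90249017, -0.21510532]), 'qd': array([ 2.50373759e-04,  3.07344406e-04,  3.56557562e-04,  3.17067262e-05,
       -4.00718640e-04,  1.06603183e-03,  9.87710944e-05]), 'joint_torque': array([ 6.77033440e-04, -5.27559078e+01, -1.26665846e+00, -1.53429455e+01,
       -5.26896282e-02,  6.63065643e-03,  1.23863615e-04]), 'tool_pos': array([ 0.17115867, -0.6004401 ,  0.23790646]), 'eef_rot': array([-0.70016562, -0.09855094,  0.70042471, -0.09726784]), 'contact_force': array([-0.32967416,  1.32719885, -0.56036053]), 'moment': array([-0.0146289 ,  0.01138424,  0.04949818]), 'opening': 0.9967010556828518} 0.0187
scene [[452.03235928   0.         275.33789978]
 [  0.         452.03235928 216.36990735]
 [  0.           0.           1.        ]] [[ 0.79246116 -0.60967786 -0.01726908 -0.29291893]
 [-0.48467591 -0.61229001 -0.62465207  0.27379941]
 [ 0.37026285  0.50338241 -0.78071222  1.24295004]
 [ 0.          0.          0.          1.        ]]
top [[505.06750113   0.         278.21571269]
 [  0.         505.06750113 213.90635203]
 [  0.           0.           1.        ]] [[ 1.44607050e-02 -9.99892206e-01  2.54237781e-03  4.14416082e-02]
 [-9.71352987e-01 -1.46510529e-02 -2.37189210e-01  4.37670347e-01]
 [ 2.37200891e-01  9.60376926e-04 -9.71460146e-01  1.17632575e+00]
 [ 0.00000000e+00  0.00000000e+00  0.00000000e+00  1.00000000e+00]]
wrist [[343.89512916   0.         279.28750007]
 [  0.         343.89512916 211.50306556]
 [  0.           0.           1.        ]] [[ 0.27498579 -0.96144584 -0.00217008 -0.62444819]
 [-0.91825279 -0.26329963  0.29577885 -0.04087893]
 [-0.28494673 -0.0793423  -0.95525398  0.39023482]
 [ 0.          0.          0.          1.        ]]
```

View pics/scene0.png

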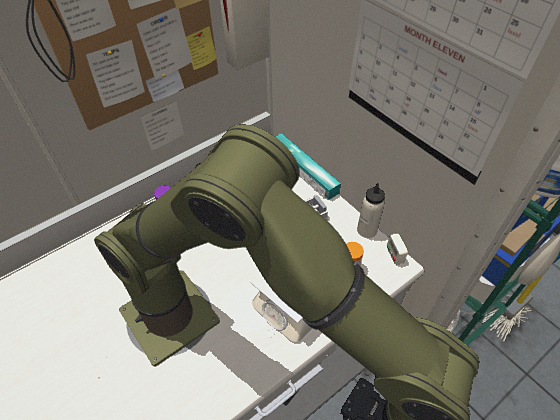

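View pics/top0.png

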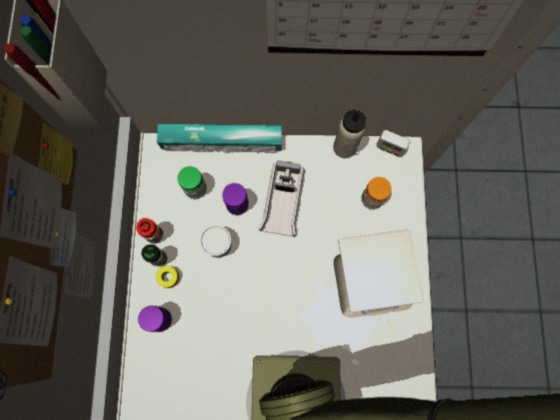

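The top view shows the green lid at (190,178), the orange lid at (379,189), the lane from (278,230) to (287,165), and a pale box at (380,275). Purple look-alikes are at (235,197) and (153,319), and the jar with the black-green cap is at (151,254). I'll check the green and orange tins and the lane in close crops.

```bash
python3 - <<'E'
import cv2,numpy as np
im=cv2.imread("pics/top0.png")
c=cv2.resize(im[115:255,150:310],None,fx=5,fy=4.2857,interpolation=cv2.INTER_CUBIC)
c=cv2.resize(im[115:255,150:310],None,fx=4,fy=4,interpolation=cv2.INTER_CUBIC); cv2.imwrite("pics/c1.png",c)
c=cv2.resize(im[100:240,320:440],None,fx=4,fy=4,interpolation=cv2.INTER_CUBIC); cv2.imwrite("pics/c2.png",c)
c=cv2.resize(im[150:245,245:315],None,fx=6,fy=6,interpolation=cv2.INTER_CUBIC); cv2.imwrite("pics/c3.png",c)
E
cat > h.py <<'E'
import numpy as np,cv2
K=np.array([[505.06750113,0,278.21571269],[0,505.06750113,213.90635203],[0,0,1]])
T=np.array([[1.44607050e-02,-9.99892206e-01,2.54237781e-03,4.14416082e-02],[-9.71352987e-01,-1.46510529e-02,-2.37189210e-01,4.37670347e-01],[2.37200891e-01,9.60376926e-04,-9.71460146e-01,1.17632575e+00],[0,0,0,1]])
def up(u,v,z,K=K,T=T):
    R=T[:3,:3];C=-R.T@T[:3,3];d=R.T@np.linalg.inv(K)@[u,v,1]
    return C+d*(z-C[2])/d[2]
def pr(p,K=K,T=T):
    q=K@(T[:3,:3]@np.array(p)+T[:3,3]);return q[:2]/q[2]
E
python3 - <<'E'
from h import *
im=cv2.imread("pics/top0.png");hsv=cv2.cvtColor(im,cv2.COLOR_BGR2HSV)
for n,(lo,hi) in dict(green=((50,150,60),(75,255,255)),orange=((8,180,120),(20,255,255)),purple=((125,120,60),(150,255,255))).items():
    m=cv2.inRange(hsv,np.array(lo),np.array(hi)); k,l,s,c=cv2.connectedComponentsWithStats(m)
    for i in range(1,k):
        if s[i,4]>80: print(n,s[i],c[i],up(*c[i],.096))
E
```

```text
green [178 167  24  23 407] [189.24570025 177.85995086] [0.51170881 0.26132608 0.096     ]
orange [367 178  24  22 411] [378.8053528  188.56447689] [ 0.49196831 -0.19012957  0.096     ]
purple [223 184  24  27 461] [234.04338395 195.7505423 ] [0.46903358 0.15295079 0.096     ]
purple [139 306  25  25 506] [150.93478261 318.24703557] [0.1825611  0.32829427 0.096     ]
```

View pics/c1.png

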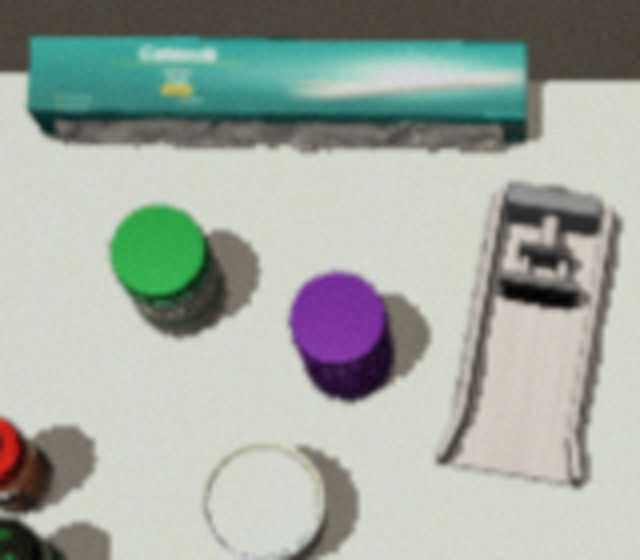

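View pics/c2.png

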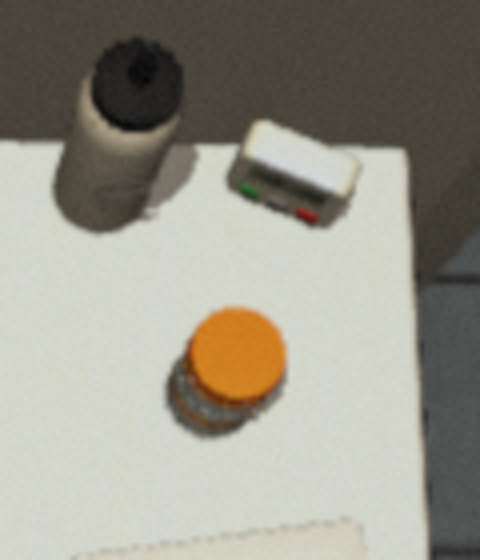

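View pics/c3.png

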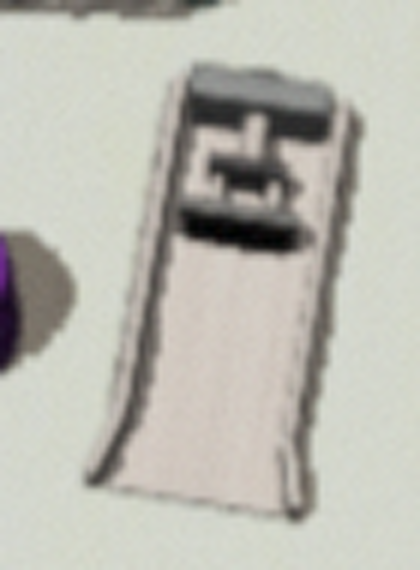

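View pics/wrist0.png

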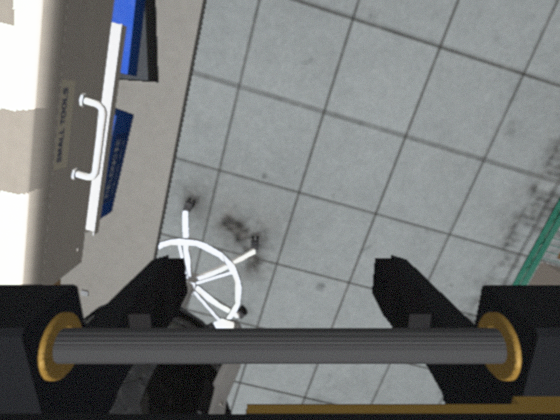

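```bash
python3 - <<'E'
from h import *
f=lambda x,y:(245+x/6,150+y/6)
P={k:up(*f(*v),z) for k,(v,z) in dict(ml=((92,478),.038),mr=((297,512),.038),fl=((183,72),.038),fr=((345,98),.038),pl=((185,208),.055),prr=((308,232),.055),bl=((192,68),.054),br=((333,85),.054)).items()}
for k,v in P.items(): print(k,v)
m=(P['ml']+P['mr'])/2; f2=(P['fl']+P['fr'])/2
print(m,f2,np.linalg.norm(m-f2),np.linalg.norm(P['fl']-P['fr']),np.linalg.norm(P['ml']-P['mr']))
E
```

```text
ml [0.40026983 0.09104277 0.038     ]
mr [0.3874091  0.00744154 0.038     ]
fl [0.57544263 0.05672639 0.038     ]
fr [ 0.56495417 -0.01152041  0.038     ]
pl [0.51046504 0.05483707 0.055     ]
prr [0.50096617 0.00428331 0.055     ]
bl [0.5715629  0.05288144 0.054     ]
br [ 0.56501007 -0.00575081  0.054     ]
[0.39383947 0.04924215 0.038     ] [0.5701984  0.02260299 0.038     ] 0.17835952231675947 0.06904804657700853 0.08458466246669064
```

```bash
cat >> h.py <<'E'
LO=np.array([.4855,.0354]);YAW=np.deg2rad(-8.65)
def lw(x,y,z,LO=LO,YAW=YAW):
    c,s=np.cos(YAW),np.sin(YAW); return np.array([LO[0]+c*x-s*y,LO[1]+s*x+c*y,z])
def wl(p):
    c,s=np.cos(YAW),np.sin(YAW);d=np.array(p[:2])-LO;return c*d[0]+s*d[1],-s*d[0]+c*d[1]
E
python3 - <<'E'
from h import *
im=cv2.imread("pics/top0.png");S=8
c=cv2.resize(im[155:240,250:312],None,fx=S,fy=S,interpolation=cv2.INTER_CUBIC)
def ln(a,b,col):
    q=[tuple(int(round(t)) for t in (pr(lw(*p))-[250,155]+.5)*S) for p in (a,b)]; cv2.line(c,*q,col,1)
for s in(-1,1):
    ln((-.065,s*.032,.038),(.085,s*.032,.038),(0,0,255)); ln((-.065,s*.032,.008),(.085,s*.032,.008),(0,255,255))
ln((-.09,-.042,.008),(-.09,.042,.008),(255,0,0))
ln((.085,-.032,.038),(.085,.032,.038),(0,0,255))
ln((-.09,0,.008),(.0,0,.008),(0,255,0))
cv2.imwrite("pics/ov.png",c)
E
```

```text
(no output)
```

View pics/ov.png

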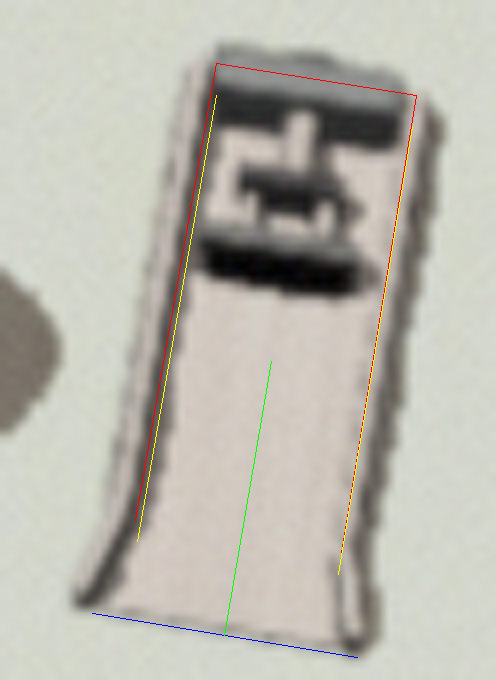

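```bash
python3 - <<'E'
from h import *
from scipy.spatial.transform import Rotation as R
q=[-0.70016562,-0.09855094,0.70042471,-0.09726784]
print(R.from_quat(q).as_matrix().round(3))
for n,a in dict(wall=(140,180,0),wall2=(118,180,0.1),botbase=(345,152,0),bottop=(353,120,.2),timer=(394,140,.066),box_tl=(339,238,.1),box_tr=(413,232,.1),box_bl=(347,308,.1),box_br=(421,300,.1),carton_fl=(160,145,.051),carton_fr=(281,148,.051)).items(): print(n,up(*a).round(3))
print(lw(-.052,0,0))
E
```

```text
[[-0.001  0.274 -0.962]
 [ 0.002 -0.962 -0.274]
 [-1.    -0.002  0.   ]]
wall [0.535 0.406 0.   ]
wall2 [0.503 0.429 0.1  ]
botbase [ 0.619 -0.125  0.   ]
bottop [ 0.62  -0.116  0.2  ]
timer [ 0.628 -0.238  0.066]
box_tl [ 0.37  -0.093  0.1  ]
box_tr [ 0.387 -0.265  0.1  ]
box_bl [ 0.211 -0.109  0.1  ]
box_br [ 0.231 -0.276  0.1  ]
carton_fl [0.612 0.348 0.051]
carton_fr [0.608 0.043 0.051]
[0.43409147 0.0432207  0.        ]
```

>>> send_rows(commands=[0.09,0.107,0.05,0,0,-0.023,0,0.09,0.107,0.05,0,0,-0.023,0,0.09,0.107,0.05,0,0,-0.023,0,0.09,0.107,0.05,0,0,-0.023,0,0.09,0.107,0.04,0,0,-0.023,0,0.09,0.107,0.04,0,0,-0.023,0,0.09,0.107,0.03,0,0,-0.023,0,0.09,0.107,0.03,0,0,-0.023,0,0.09,0.107,0.03,0,0,-0.023,0,0.09,0.107,0.03,0,0,-0.023,0,0.09,0.107,0.0,0,0,-0.023,0,0.09,0.107,0.0,0,0,-0.023,0], newtons=40)

```text
clock: 1.35
tool_pos: [0.4424, -0.2684, 0.3383]
eef_rot: [-0.703, 0.063, 0.705, 0.068]
contact_force: [0.5, -0.3, -0.7]
opening: 1.002
```

>>> send_rows(commands=[0,0.18,0,0,0,0,0,0,0.18,0,0,0,0,0,0,0.18,0,0,0,0,0,0,0.18,0,0,0,0,0,0,0.18,0,0,0,0,0,0,0.18,0,0,0,0,0,0,0.18,0,0,0,0,0,0,0,0,0,0,0,0])

```text
clock: 2.15
tool_pos: [0.4431, 0.0645, 0.3376]
eef_rot: [-0.704, 0.059, 0.705, 0.066]
contact_force: [-0.3, -0.4, -0.2]
opening: 0.999
```

```bash
cat >> h.py <<'E'
from scipy.spatial.transform import Rotation as Ro
def st():
    from plant import telemetry
    s=telemetry.get_state(); M=Ro.from_quat(s['eef_rot']).as_matrix()
    print('t',round(s['clock'],2),'pos',s['tool_pos'].round(4),'yang',np.degrees(np.arctan2(M[1,1],M[0,1])).round(2),'xax',M[:,0].round(3),'f',s['contact_force'].round(2),'m',s['moment'].round(2),'op',round(s['opening'],3))
    print('lane xy',np.round(wl(s['tool_pos']),4),'q',s['q'].round(2))
    return s
E
python3 - <<'E'
from h import *
from plant import cams
st()
s=cams.snapshot("wrist");cv2.imwrite("pics/w1.png",s["image"]);np.savez("w1.npz",K=s["intrinsics"],T=s["world_to_cam"])
c=cv2.imread("pics/w1.png")
K,T=s["intrinsics"],s["world_to_cam"]
g=lambda p:tuple(int(round(t)) for t in pr(lw(*p),K,T))
for sg in(-1,1):
    cv2.line(c,g((-.065,sg*.032,.038)),g((.085,sg*.032,.038)),(0,0,255),1)
    cv2.line(c,g((-.065,sg*.032,.008)),g((.085,sg*.032,.008)),(0,255,255),1)
cv2.line(c,g((-.09,-.042,.008)),g((-.09,.042,.008)),(255,0,0),1)
for p in((.512,.2615),(.492,-.19)):
    pts=np.array([pr((p[0]+.0295*np.cos(t),p[1]+.0295*np.sin(t),.096),K,T) for t in np.linspace(0,6.3,40)]).round().astype(int);cv2.polylines(c,[pts],True,(255,0,255),1)
cv2.imwrite("pics/w1o.png",c)
s=cams.snapshot("scene");cv2.imwrite("pics/s1.png",s["image"])
E
```

```text
t 2.15 pos [0.4431 0.0645 0.3376] yang -100.16 xax [-0.001  0.01  -1.   ] f [-0.27 -0.43 -0.16] m [-0.01 -0.01  0.04] op 0.999
lane xy [-0.0463  0.0224] q [-0.11  0.33 -0.18  1.93  0.06  0.89 -2.07]
```

View pics/w1o.png

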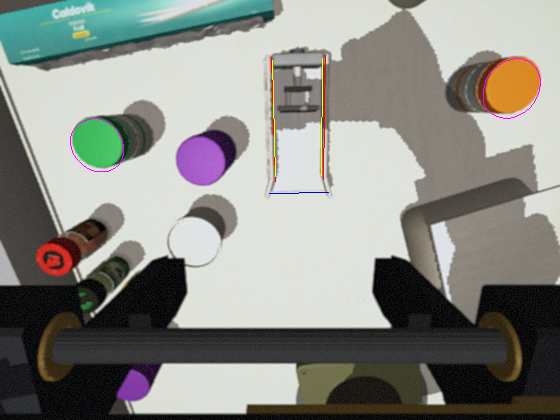

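View pics/s1.png

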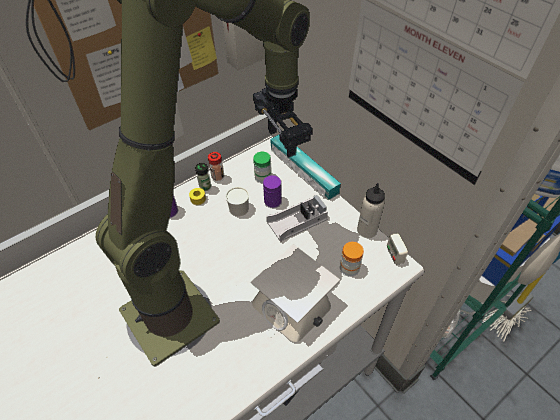

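```bash
python3 - <<'E'
from h import *
d=np.load("w1.npz");K,T=d["K"],d["T"]
im=cv2.imread("pics/w1.png");hsv=cv2.cvtColor(im,cv2.COLOR_BGR2HSV)
for n,(lo,hi) in dict(green=((50,120,60),(80,255,255)),orange=((8,150,120),(22,255,255))).items():
    m=cv2.inRange(hsv,np.array(lo),np.array(hi)); k,l,s,c=cv2.connectedComponentsWithStats(m)
    i=1+np.argmax(s[1:,4]);print(n,s[i],c[i],up(*c[i],.096,K,T))
c=cv2.imread("pics/w1o.png");a=cv2.resize(c[95:195,60:260],None,fx=4,fy=4);b=cv2.resize(c[40:200,250:345],None,fx=3.5,fy=3.5,interpolation=cv2.INTER_NEAREST)
cv2.imwrite("pics/z1.png",a);cv2.imwrite("pics/z2.png",b)
E
```

```text
green [  73  117   51   50 2006] [ 98.1111665  141.69940179] [0.51571292 0.25893102 0.096     ]
orange [ 485   57   55   56 2397] [511.79265749  84.45014602] [ 0.49614768 -0.19064603  0.096     ]
```

View pics/z1.png

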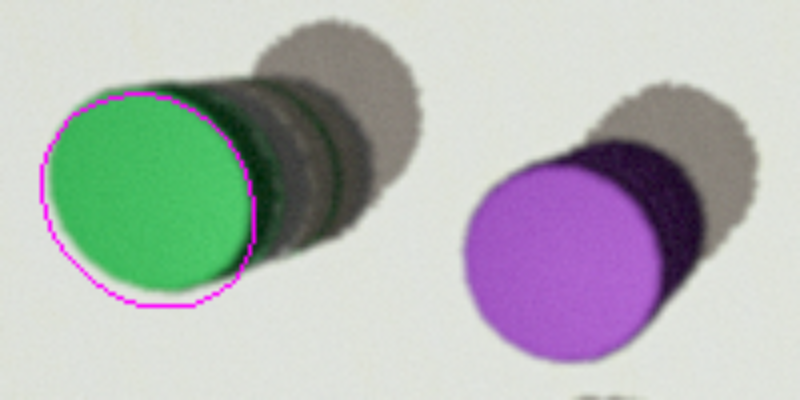

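View pics/z2.png

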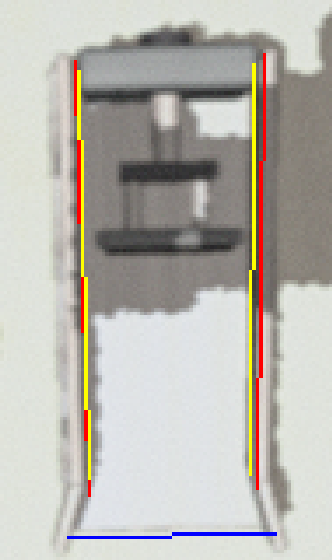

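>>> send_rows(commands=[0.047,0.13,-0.08,-0.001,0,0.028,0,0.047,0.13,-0.08,-0.001,0,0.028,0,0.047,0.13,-0.08,-0.001,0,0.028,0,0.047,0.13,-0.08,-0.001,0,0.028,0,0.047,0.13,-0.08,-0.001,0,0.028,0,0.047,0.13,-0.08,-0.001,0,0.028,0,0,0,0,0,0,0,0])

```text
clock: 2.95
tool_pos: [0.5208, 0.2418, 0.2119]
eef_rot: [0.708, 0.016, -0.706, 0.026]
contact_force: [-0.8, 0.6, 0.6]
opening: 1.0
```

```bash
python3 - <<'E'
from h import *
from plant import cams
s=st();print(np.array([.514,.26,.062])-s['tool_pos'])
s=cams.snapshot("wrist");cv2.imwrite("pics/w2.png",s["image"])
K,T=s["intrinsics"],s["world_to_cam"]
im=s["image"].copy();hsv=cv2.cvtColor(im,cv2.COLOR_BGR2HSV)
m=cv2.inRange(hsv,np.array((50,120,60)),np.array((80,255,255)));k,l,ss,c=cv2.connectedComponentsWithStats(m);i=1+np.argmax(ss[1:,4]);print(ss[i],up(*c[i],.096,K,T))
E
```

```text
t 2.95 pos [0.5208 0.2418 0.2119] yang -86.63 xax [ 0.003 -0.014 -1.   ] f [-0.79  0.59  0.57] m [ 0.03  0.11 -0.01] op 1.0
lane xy [0.0039 0.2094] q [-0.4   0.66 -0.2   1.75  0.2   0.76 -2.22]
[-0.00683447  0.01821482 -0.14991668]
[ 218  174   69   70 3748] [0.5177044  0.26116387 0.096     ]
```

View pics/w2.png

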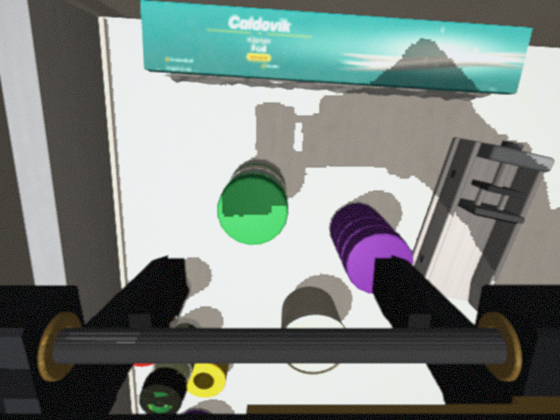

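>>> send_rows(commands=[-0.01,0.038,-0.04,0.005,0.001,0,0,-0.01,0.038,-0.04,0.004,0.001,0,0,0,0,-0.1,0,0,0,0,0,0,-0.1,0,0,0,0,0,0,0,0,0,0,0])

```text
clock: 3.5
tool_pos: [0.5176, 0.2506, 0.1417]
eef_rot: [0.708, 0.013, -0.706, 0.016]
contact_force: [-0.2, -1.0, 0.8]
opening: 1.003
```

```bash
python3 - <<'E'
from h import *
from plant import cams
s=st();print(np.array([.516,.261,.062])-s['tool_pos'])
E
```

```text
t 3.5 pos [0.5176 0.2506 0.1417] yang -87.6 xax [ 0.004 -0.004 -1.   ] f [-0.21 -1.03  0.79] m [-0.01  0.03 -0.02] op 1.003
lane xy [-0.0006  0.2176] q [-0.43  0.76 -0.17  1.81  0.22  0.59 -2.27]
[-0.00162091  0.01036358 -0.07972111]
```

>>> send_rows(commands=[-0.006,0.04,0,0,0,0,0,0,0.02,0,0,0,0,0,0,0,0,0,0,0,0])

```text
clock: 3.8
tool_pos: [0.5169, 0.2665, 0.1441]
eef_rot: [0.709, 0.013, -0.705, 0.015]
contact_force: [0.1, 1.0, 0.7]
opening: 0.999
```

```bash
python3 - <<'E'
from h import *
from plant import cams
s=st();print(np.array([.516,.261,.062])-s['tool_pos'])
s=cams.snapshot("wrist");cv2.imwrite("pics/w3.png",s["image"])
E
```

```text
t 3.8 pos [0.5169 0.2665 0.1441] yang -87.73 xax [ 0.006 -0.002 -1.   ] f [0.07 0.98 0.67] m [0.05 0.02 0.01] op 0.999
lane xy [-0.0037  0.2332] q [-0.46  0.76 -0.17  1.79  0.21  0.61 -2.29]
[-0.00091458 -0.00551462 -0.08209965]
```

View pics/w3.png

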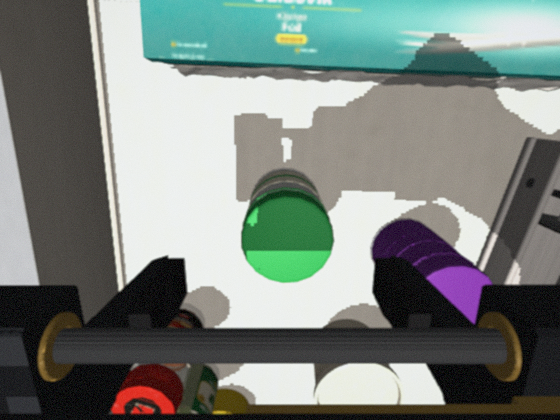

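>>> send_rows(commands=[-0.002,-0.02,-0.08,0,0,0,0,0,0,-0.08,0,0,0,0,0,0,-0.08,0,0,0,0,0,0,-0.06,0,0,0,0,0,0,0,0,0,0,0])

```text
clock: 4.35
tool_pos: [0.5199, 0.2631, 0.072]
eef_rot: [0.713, 0.015, -0.701, 0.013]
contact_force: [-1.1, 0.4, -0.0]
opening: 0.995
```

```bash
python3 - <<'E'
from h import *
s=st();print(np.array([.516,.261,.062])-s['tool_pos'])
E
```

```text
t 4.35 pos [0.5199 0.2631 0.072 ] yang -87.75 xax [ 0.016  0.003 -1.   ] f [-1.07  0.44 -0.02] m [ 0.02 -0.    0.03] op 0.995
lane xy [-2.000e-04  2.303e-01] q [-0.48  0.87 -0.13  1.83  0.25  0.44 -2.32]
[-0.00394079 -0.0020904  -0.00996126]
```

>>> send_rows(commands=[-0.014,-0.008,-0.03,-0.002,0.01,0,0,0,0,-0.008,0,0.002,0,0,0,0,0,0,0,0,0.3,0,0,0,0,0,0,1,0,0,0,0,0,0,1,0,0,0,0,0,0,1], newtons=40)

```text
clock: 4.95
tool_pos: [0.5186, 0.2619, 0.0655]
eef_rot: [0.707, 0.014, -0.707, 0.013]
contact_force: [-0.9, 0.1, -1.7]
opening: 0.658
```

```bash
python3 - <<'E'
from h import *
s=st();print(np.array([.516,.261,.062])-s['tool_pos'])
E
```

```text
t 4.95 pos [0.5186 0.2619 0.0655] yang -87.79 xax [ 0.001  0.002 -1.   ] f [-0.92  0.09 -1.67] m [ 0.06 -0.01  0.03] op 0.658
lane xy [-0.0013  0.2289] q [-0.47  0.88 -0.14  1.83  0.25  0.45 -2.31]
[-0.0026011  -0.00093549 -0.00352272]
```

Opening 0.658 × 88 = 58 mm, which matches the tin, so it is gripped. Lifting it now.

>>> send_rows(commands=[0,0,0,0,0,0,1,0,0,0.05,0,0,0,1,0,0,0.08,0,0,0,1,0,0,0.08,0,0,0,1,0,0,0.04,0,0,0,1,0,0,0,0,0,0,1,0,0,0,0,0,0,1,0,0,0,0,0,0,1,0,0,0,0,0,0,1,0,0,0,0,0,0,1])

```text
clock: 5.95
tool_pos: [0.5162, 0.2606, 0.1301]
eef_rot: [-0.706, -0.014, 0.708, -0.014]
contact_force: [-0.4, -0.1, -2.4]
opening: 0.652
```

```bash
python3 - <<'E'
from h import *
from plant import cams
s=st()
s=cams.snapshot("scene");cv2.imwrite("pics/s2.png",cv2.resize(s["image"][90:240,180:420],None,fx=3,fy=3))
s=st()
E
```

```text
t 5.95 pos [0.5162 0.2606 0.1301] yang -87.76 xax [-0.004 -0.001 -1.   ] f [-0.43 -0.06 -2.44] m [-0.01  0.02 -0.02] op 0.652
lane xy [-0.0036  0.2272] q [-0.45  0.78 -0.17  1.8   0.22  0.58 -2.29]
t 6.0 pos [0.5161 0.2606 0.13  ] yang -87.76 xax [-0.004 -0.001 -1.   ] f [-0.26  0.07 -1.84] m [0.02 0.02 0.01] op 0.653
lane xy [-0.0036  0.2272] q [-0.45  0.78 -0.17  1.8   0.22  0.58 -2.29]
```

View pics/s2.png

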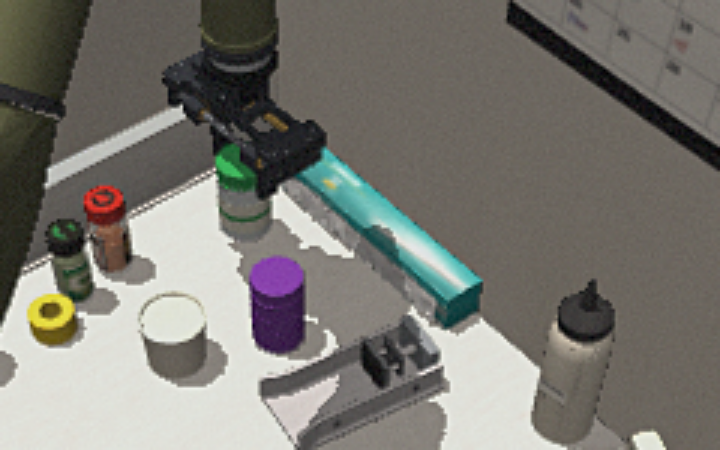

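>>> send_rows(commands=[0,0,-0.1,0,0,0,1,0,0,-0.08,0,0,0,1,0.003,0.003,-0.05,0,0,0,1,0,0,0,0,0,0,1,0,0,0,0,0,0,1])

```text
clock: 6.5
tool_pos: [0.5173, 0.2618, 0.0702]
eef_rot: [-0.706, -0.014, 0.708, -0.014]
contact_force: [-0.4, 1.0, -2.3]
opening: 0.652
```

```bash
python3 - <<'E'
from h import *
s=st()
E
```

```text
t 6.5 pos [0.5173 0.2618 0.0702] yang -87.75 xax [-0.004 -0.    -1.   ] f [-0.37  1.01 -2.27] m [-0.01  0.01  0.  ] op 0.652
lane xy [-0.0026  0.2286] q [-0.46  0.88 -0.14  1.82  0.25  0.46 -2.31]
```

>>> send_rows(commands=[0,0,-0.014,0,0,0,1,0,0,-0.006,0,0,0,1,0,0,-0.004,0,0,0,1])

```text
clock: 6.8
tool_pos: [0.5184, 0.2624, 0.0656]
eef_rot: [-0.707, -0.014, 0.707, -0.013]
contact_force: [-0.3, -0.5, -2.3]
opening: 0.651
```

```bash
python3 - <<'E'
from h import *
s=st()
E
```

```text
t 6.8 pos [0.5184 0.2624 0.0656] yang -87.77 xax [-0.001  0.001 -1.   ] f [-0.27 -0.46 -2.25] m [ 0.06  0.01 -0.02] op 0.651
lane xy [-0.0016  0.2294] q [-0.47  0.88 -0.14  1.82  0.25  0.45 -2.31]
```

>>> send_rows(commands=[0,0,-0.006,0,0,0,1,0,0,0,0,0,0,1])

```text
clock: 7.0
tool_pos: [0.5187, 0.2626, 0.0661]
eef_rot: [0.707, 0.014, -0.707, 0.013]
contact_force: [0.6, -0.6, -1.6]
opening: 0.654
```

```bash
python3 - <<'E'
from h import *
s=st()
E
```

```text
t 7.0 pos [0.5187 0.2626 0.0661] yang -87.77 xax [ 0.     0.002 -1.   ] f [ 0.62 -0.61 -1.6 ] m [0.04 0.04 0.03] op 0.654
lane xy [-0.0014  0.2296] q [-0.47  0.88 -0.14  1.82  0.25  0.45 -2.31]
```

>>> send_rows(commands=[0,0,-0.008,0,0,0,1,0,0,0,0,0,0,0.5,0,0,0,0,0,0,0,0,0,0,0,0,0,0,0,0,0,0,0,0,0])

```text
clock: 7.5
tool_pos: [0.5201, 0.2633, 0.066]
eef_rot: [0.708, 0.015, -0.706, 0.012]
contact_force: [0.0, -0.5, -0.1]
opening: 0.901
```

```bash
python3 - <<'E'
from h import *
s=st()
E
```

```text
t 7.5 pos [0.5201 0.2633 0.066 ] yang -87.79 xax [ 0.004  0.004 -1.   ] f [ 0.05 -0.52 -0.08] m [ 0.02  0.03 -0.  ] op 0.901
lane xy [-1.000e-04  2.305e-01] q [-0.47  0.88 -0.14  1.82  0.25  0.45 -2.31]
```

>>> send_rows(commands=[0,0,0.06,0,0,0,0,0,0,0.14,0,0,0,0,0,0,0.18,0,0,0,0,0,0,0.18,0,0,0,0,0,0,0.18,0,0,0,0,0,0,0,0,0,0,0])

```text
clock: 8.1
tool_pos: [0.5184, 0.2627, 0.2615]
eef_rot: [0.708, 0.015, -0.706, 0.013]
contact_force: [0.4, 0.2, -1.1]
opening: 0.994
```

>>> send_rows(commands=[-0.01,-0.18,0,0,0,-0.012,0,-0.01,-0.18,0,0,0,-0.012,0,-0.01,-0.18,0,0,0,-0.012,0,-0.01,-0.18,0,0,0,-0.012,0,-0.01,-0.18,0,0,0,-0.012,0,-0.01,-0.18,0,0,0,-0.012,0,-0.01,-0.18,0,0,0,-0.012,0,-0.01,-0.18,0,0,0,-0.012,0,-0.01,-0.16,0,0,0,-0.012,0,-0.01,-0.12,0,0,0,-0.012,0,0,0,0,0,0,0,0])

```text
clock: 9.2
tool_pos: [0.4865, -0.181, 0.2692]
eef_rot: [0.71, -0.051, -0.7, -0.056]
contact_force: [0.2, 0.2, 0.1]
opening: 1.001
```

```bash
cat >> h.py <<'E'
def lid(lo,hi,z=.096,name=None,cam="wrist"):
    from plant import cams
    s=cams.snapshot(cam);K,T=s["intrinsics"],s["world_to_cam"]
    if name: cv2.imwrite(name,s["image"])
    m=cv2.inRange(cv2.cvtColor(s["image"],cv2.COLOR_BGR2HSV),np.array(lo),np.array(hi));k,l,ss,c=cv2.connectedComponentsWithStats(m);i=1+np.argmax(ss[1:,4]);print(cam,ss[i],up(*c[i],z,K,T));return s
OR=((8,150,100),(22,255,255));GR=((50,120,60),(80,255,255))
E
python3 - <<'E'
from h import *
s=st();print(np.array([.496,-.19,.065])-s['tool_pos'])
lid(*OR,name="pics/w4.png");lid(*GR,name="pics/t4.png",cam="top")
E
```

```text
t 9.2 pos [ 0.4865 -0.181   0.2692] yang -98.75 xax [ 0.015  0.006 -1.   ] f [0.22 0.17 0.06] m [-0.    0.04 -0.01] op 1.001
lane xy [ 0.0335 -0.2138] q [ 0.41  0.51 -0.21  1.85  0.13  0.78 -1.59]
[ 0.00949499 -0.00898939 -0.20415553]
wrist [ 263  148   58   61 2698] [ 0.49803158 -0.19359866  0.096     ]
top [177 166  25  24 443] [0.51166704 0.26182915 0.096     ]
```

View pics/w4.png

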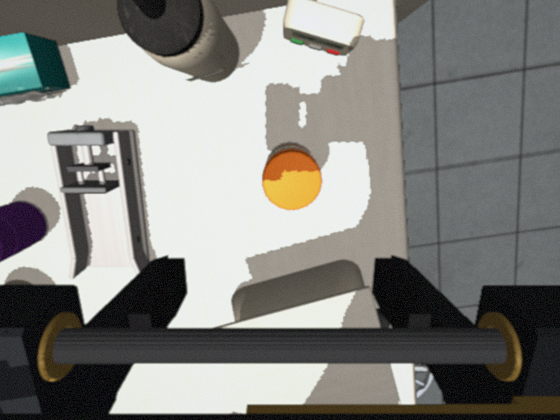

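View pics/t4.png

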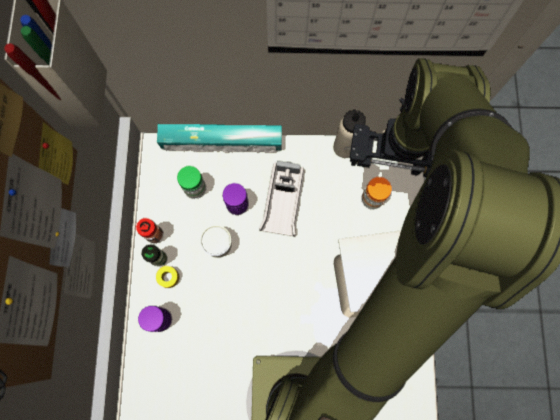

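>>> send_rows(commands=[0.03,-0.03,-0.1,-0.002,0.005,0,0,0.01,-0.02,-0.14,-0.002,0.005,0,0,0,0,-0.16,0,0,0,0,0,0,-0.1,0,0,0,0,0,0,0,0,0,0,0])

```text
clock: 9.8
tool_pos: [0.502, -0.1779, 0.1433]
eef_rot: [0.708, -0.043, -0.703, -0.049]
contact_force: [-0.9, 0.3, 0.8]
opening: 1.0
```

```bash
python3 - <<'E'
from h import *
s=st();print(np.array([.496,-.191,.065])-s['tool_pos'])
lid(*OR,name="pics/w5.png")
E
```

```text
t 9.8 pos [ 0.502  -0.1779  0.1433] yang -97.43 xax [ 0.008  0.008 -1.   ] f [-0.88  0.35  0.77] m [ 0.04  0.06 -0.  ] op 1.0
lane xy [ 0.0484 -0.2084] q [ 0.36  0.71 -0.16  1.94  0.2   0.5  -1.64]
[-0.00598751 -0.01313634 -0.07833763]
wrist [ 260  201   92   86 6170] [ 0.49753383 -0.19308585  0.096     ]
```

View pics/w5.png

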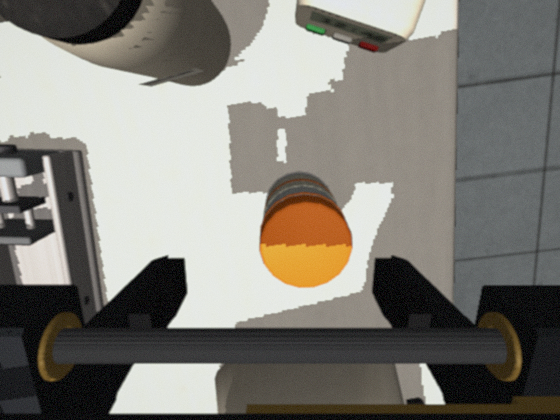

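>>> send_rows(commands=[-0.02,-0.05,0,-0.005,0.003,-0.01,0,0,-0.02,0,0,0,0,0,0,0,0,0,0,0,0])

```text
clock: 10.15
tool_pos: [0.5002, -0.1955, 0.1487]
eef_rot: [0.709, -0.051, -0.701, -0.05]
contact_force: [0.8, 0.0, 0.5]
opening: 0.998
```

```bash
python3 - <<'E'
from h import *
s=st();print(np.array([.497,-.192,.065])-s['tool_pos'])
E
```

```text
t 10.15 pos [ 0.5002 -0.1955  0.1487] yang -98.22 xax [ 0.012 -0.002 -1.   ] f [0.77 0.   0.48] m [ 0.07  0.07 -0.01] op 0.998
lane xy [ 0.0492 -0.226 ] q [ 0.38  0.7  -0.16  1.93  0.21  0.51 -1.63]
[-0.0031884   0.00347747 -0.083681  ]
```

>>> send_rows(commands=[-0.012,0.012,-0.08,0,0.006,0,0,-0.004,0,-0.08,0,0.002,0,0,-0.004,0,-0.08,0,0.002,0,0,-0.004,0,-0.07,0,0.002,0,0,0,0,-0.02,0,0.002,0,0,0,0,0,0,0,0,0])

```text
clock: 10.75
tool_pos: [0.4994, -0.1959, 0.0708]
eef_rot: [0.707, -0.055, -0.703, -0.05]
contact_force: [0.0, -0.8, 0.8]
opening: 0.996
```

```bash
python3 - <<'E'
from h import *
s=st();print(np.array([.497,-.192,.065])-s['tool_pos'])
E
```

```text
t 10.75 pos [ 0.4994 -0.1959  0.0708] yang -98.46 xax [ 0.004 -0.007 -1.   ] f [ 0.01 -0.77  0.76] m [0.03 0.01 0.02] op 0.996
lane xy [ 0.0485 -0.2266] q [ 0.34  0.84 -0.1   1.97  0.24  0.34 -1.67]
[-0.00237844  0.00387604 -0.00579775]
```

>>> send_rows(commands=[-0.012,0.015,-0.02,0.005,0.003,0,0,0,0,-0.01,0,0,0,0,0,0,0,0,0,0,0.3,0,0,0,0,0,0,1,0,0,0,0,0,0,1,0,0,0,0,0,0,1], newtons=45)

```text
clock: 11.35
tool_pos: [0.4983, -0.1928, 0.0662]
eef_rot: [0.707, -0.052, -0.703, -0.052]
contact_force: [-0.4, -3.0, 1.3]
opening: 0.663
```

```bash
python3 - <<'E'
from h import *
s=st()
E
```

```text
t 11.35 pos [ 0.4983 -0.1928  0.0662] yang -98.51 xax [ 0.005 -0.    -1.   ] f [-0.42 -3.05  1.33] m [-0.57  0.11 -0.04] op 0.663
lane xy [ 0.047  -0.2237] q [ 0.35  0.85 -0.1   1.97  0.24  0.33 -1.67]
```

>>> send_rows(commands=[0,0,0,0,0,0,1,0,0,0.05,0,0,0,1,0,0,0.08,0,0,0,1,0,0,0.1,0,0,0,1,0,0,0.1,0,0,0,1,0,0,0.06,0,0,0,1,0,0,0,0,0,0,1,0,0,0,0,0,0,1,0,0,0,0,0,0,1,0,0,0,0,0,0,1,0,0,0,0,0,0,1])

```text
clock: 12.45
tool_pos: [0.4908, -0.1905, 0.1646]
eef_rot: [-0.701, 0.051, 0.709, 0.053]
contact_force: [-0.4, -0.5, -6.6]
opening: 0.652
```

```bash
python3 - <<'E'
from h import *
s=st()
from plant import cams
c=cams.snapshot("scene");cv2.imwrite("pics/s3.png",c["image"])
st()
E
```

```text
t 12.45 pos [ 0.4908 -0.1905  0.1646] yang -98.44 xax [-0.01   0.004 -1.   ] f [-0.39 -0.45 -6.62] m [ 0.01 -0.1  -0.03] op 0.652
lane xy [ 0.0392 -0.2225] q [ 0.39  0.68 -0.17  1.92  0.2   0.57 -1.63]
t 12.5 pos [ 0.4908 -0.1904  0.1646] yang -98.44 xax [-0.011  0.004 -1.   ] f [-0.86 -0.   -6.32] m [0.   0.   0.01] op 0.647
lane xy [ 0.0392 -0.2225] q [ 0.39  0.68 -0.17  1.92  0.2   0.57 -1.63]
```

View pics/s3.png

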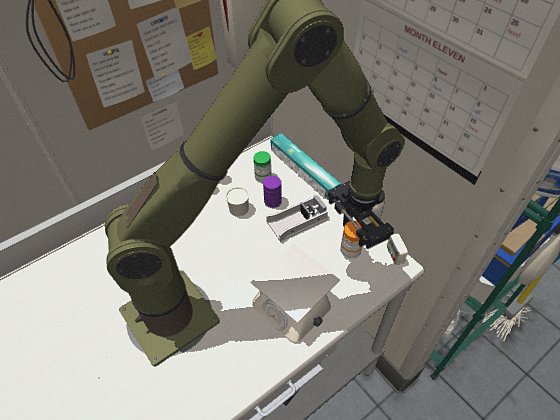

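Green reads about 2 N and orange about 6.5 N, so orange is the heavier tin. Carrying it over the lane entry.

>>> send_rows(commands=[-0.02,0.06,0,0,0,0,1,-0.03,0.117,0,0,0,0,1,-0.03,0.117,0,0,-0.003,0,1,-0.03,0.117,0,0,-0.003,0,1,-0.03,0.117,0,0,0,0,1,-0.03,0.117,0,0,0,0,1,-0.03,0.117,0,0,0,0,1,-0.02,0.117,0,0,0,0,1,0,0.05,0,0,0,0,1,0,0,0,0,0,0,1,0,0,0,0,0,0,1])

```text
clock: 13.6
tool_pos: [0.426, 0.0598, 0.1638]
eef_rot: [-0.704, 0.046, 0.707, 0.053]
contact_force: [0.5, -0.6, -5.9]
opening: 0.648
```

```bash
python3 - <<'E'
from h import *
s=st();print(lw(-.052,0,.0742)-s['tool_pos'])
from plant import cams
for n in("wrist","top"):
    c=cams.snapshot(n);cv2.imwrite(f"pics/{n}6.png",c["image"])
cv2.imwrite("pics/top6c.png",cv2.resize(c["image"][130:270,200:360],None,fx=4,fy=4))
E
```

```text
t 13.6 pos [0.426  0.0598 0.1638] yang -98.02 xax [-0.004  0.009 -1.   ] f [ 0.5  -0.59 -5.89] m [ 0.01 -0.07  0.01] op 0.648
lane xy [-0.0625  0.0152] q [-0.18  0.59 -0.09  2.21  0.11  0.35 -2.07]
[ 0.00805172 -0.01661075 -0.08957162]
```

View pics/wrist6.png

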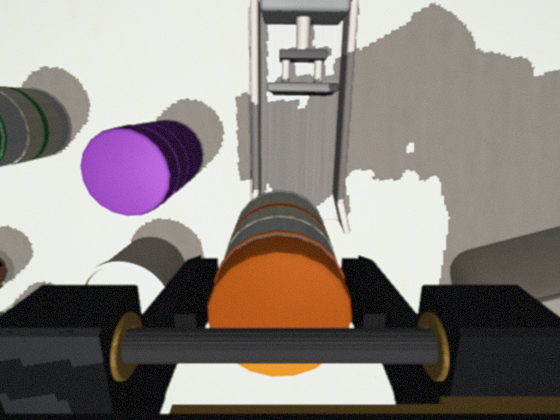

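View pics/top6c.png

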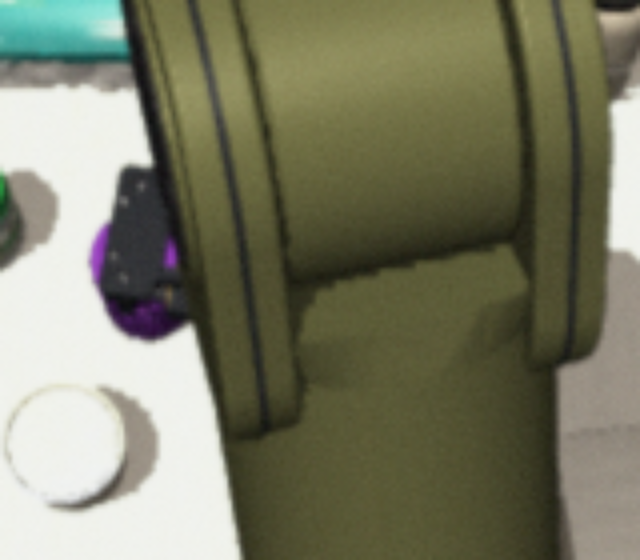

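>>> send_rows(commands=[0.03,-0.05,0,-0.004,-0.002,-0.006,1,0.01,-0.025,0,-0.001,0,0,1,0,0,0,0,0,0,1,0,0,0,0,0,0,1])

```text
clock: 14.1
tool_pos: [0.4377, 0.0344, 0.1637]
eef_rot: [0.705, -0.057, -0.705, -0.056]
contact_force: [-0.0, 0.2, -6.4]
opening: 0.654
```

```bash
python3 - <<'E'
from h import *
s=st();print(lw(-.052,0,.0742)-s['tool_pos'])
E
```

```text
t 14.1 pos [0.4377 0.0344 0.1637] yang -99.18 xax [-0.    -0.001 -1.   ] f [-0.03  0.2  -6.45] m [ 0.04 -0.04  0.01] op 0.654
lane xy [-0.0471 -0.0082] q [-0.13  0.6  -0.08  2.19  0.12  0.36 -2.05]
[-0.00363292  0.00882599 -0.08952673]
```

>>> send_rows(commands=[-0.014,0.034,-0.04,0,0,0.004,1,0,0,-0.06,0,0,0,1,0,0,0,0,0,0,1,0,0,0,0,0,0,1])

```text
clock: 14.5
tool_pos: [0.4347, 0.0422, 0.1386]
eef_rot: [0.705, -0.055, -0.705, -0.055]
contact_force: [0.2, 0.6, -5.4]
opening: 0.653
```

```bash
python3 - <<'E'
from h import *
s=st();print(lw(-.052,0,.0742)-s['tool_pos'])
from plant import cams
c=cams.snapshot("wrist");cv2.imwrite("pics/w7.png",c["image"])
K,T=c["intrinsics"],c["world_to_cam"];im=c["image"].copy()
g=lambda p:tuple(int(round(t)) for t in pr(lw(*p),K,T))
for sg in(-1,1): cv2.line(im,g((-.065,sg*.032,.038)),g((.085,sg*.032,.038)),(0,0,255),1)
cv2.imwrite("pics/w7o.png",im)
E
```

```text
t 14.5 pos [0.4347 0.0422 0.1386] yang -98.96 xax [ 0.001 -0.001 -1.   ] f [ 0.18  0.61 -5.36] m [ 0.05 -0.05 -0.  ] op 0.653
lane xy [-0.0512 -0.0009] q [-0.17  0.65 -0.06  2.22  0.13  0.28 -2.07]
[-0.00064723  0.00098252 -0.0643889 ]
```

View pics/w7o.png

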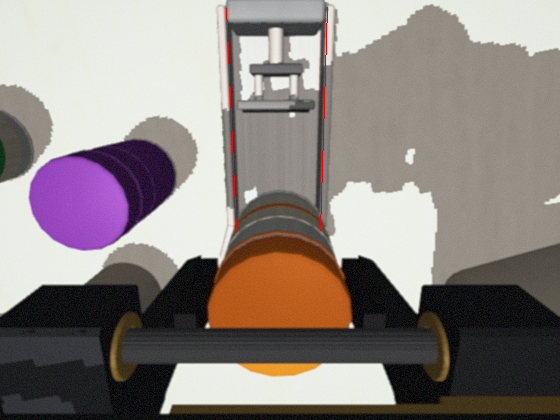

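>>> send_rows(commands=[0,0.003,-0.06,0,0,0.003,1,0,0,-0.06,0,0,0,1,0,0,0,0,0,0,1])

```text
clock: 14.85
tool_pos: [0.4367, 0.043, 0.1099]
eef_rot: [0.707, -0.054, -0.703, -0.054]
contact_force: [-0.3, 0.4, -5.8]
opening: 0.651
```

```bash
python3 - <<'E'
from h import *
s=st();print(lw(-.052,0,.0782)-s['tool_pos'])
d=None
from plant import cams
im=cv2.imread("pics/w7.png");cv2.imwrite("pics/w7c.png",cv2.resize(im[80:125,210:350],None,fx=5,fy=5))
E
```

```text
t 14.85 pos [0.4367 0.043  0.1099] yang -98.74 xax [ 0.006  0.    -1.   ] f [-0.34  0.38 -5.8 ] m [-0.    0.05  0.02] op 0.651
lane xy [-0.0494  0.0002] q [-0.18  0.71 -0.04  2.23  0.14  0.19 -2.07]
[-0.00258005  0.00020537 -0.03174525]
```

View pics/w7c.png

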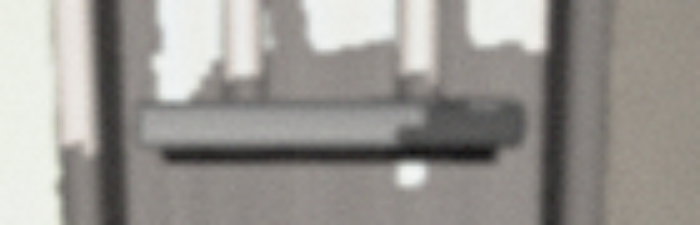

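>>> send_rows(commands=[0,0,-0.05,0,0.003,0,1,0,0,-0.05,0,0.002,0,1,0,0,0,0,0,0,1])

```text
clock: 15.15
tool_pos: [0.4383, 0.0432, 0.0847]
eef_rot: [0.705, -0.054, -0.705, -0.054]
contact_force: [-1.0, 0.3, -5.1]
opening: 0.651
```

```bash
python3 - <<'E'
from h import *
s=st();print(lw(-.047,0,.0782)-s['tool_pos'])
from plant import cams
c=cams.snapshot("wrist");cv2.imwrite("pics/w8.png",c["image"]);K,T=c["intrinsics"],c["world_to_cam"]
np.savez("w8.npz",K=K,T=T)
E
```

```text
t 15.15 pos [0.4383 0.0432 0.0847] yang -98.76 xax [ 0.001  0.001 -1.   ] f [-0.99  0.27 -5.09] m [0.08 0.04 0.02] op 0.651
lane xy [-0.0478  0.0006] q [-0.18  0.77 -0.03  2.24  0.15  0.14 -2.08]
[ 0.00070161 -0.00075599 -0.00652453]
```

View pics/w8.png

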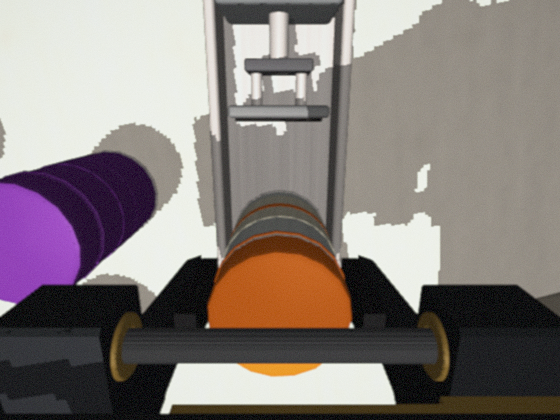

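>>> send_rows(commands=[0,0,-0.03,0,0,0,1,0,0,-0.006,0,0,0,1,0,0,0,0,0,0,1])

```text
clock: 15.5
tool_pos: [0.4389, 0.0432, 0.0758]
eef_rot: [0.706, -0.054, -0.704, -0.055]
contact_force: [-0.7, 0.4, -5.6]
opening: 0.652
```

```bash
python3 - <<'E'
from h import *
s=st();print(lw(-.047,0,.0782)-s['tool_pos'])
d=np.load("w8.npz")
for uv in((280,117),(280,120)): print(wl(up(*uv,.055,d["K"],d["T"])))
E
```

```text
t 15.5 pos [0.4389 0.0432 0.0758] yang -98.77 xax [ 0.003  0.001 -1.   ] f [-0.68  0.4  -5.61] m [ 0.03 -0.    0.01] op 0.652
lane xy [-0.0473  0.0007] q [-0.19  0.79 -0.02  2.24  0.15  0.11 -2.08]
[ 0.00017039 -0.00073995  0.00235228]
(np.float64(0.02365136765181792), np.float64(-0.00011187163368259591))
(np.float64(0.022224480739450166), np.float64(-0.0001109774462524889))
```

>>> send_rows(commands=[0.02,-0.003,0.01,0,0.001,0,1,0.02,-0.003,0,0,0.001,0,1,0.02,-0.003,0,0,0,0,1,0.02,-0.003,0,0,0,0,1,0.02,-0.003,0,0,0,0,1,0,0,0,0,0,0,1])

```text
clock: 16.1
tool_pos: [0.4673, 0.0389, 0.0794]
eef_rot: [0.706, -0.054, -0.704, -0.055]
contact_force: [0.2, -0.2, -5.8]
opening: 0.649
```

```bash
python3 - <<'E'
from h import *
s=st()
E
```

```text
t 16.1 pos [0.4673 0.0389 0.0794] yang -98.81 xax [ 0.002  0.002 -1.   ] f [ 0.23 -0.22 -5.78] m [ 0.03  0.02 -0.04] op 0.649
lane xy [-0.0185  0.0008] q [-0.15  0.79 -0.04  2.16  0.15  0.2  -2.06]
```

>>> send_rows(commands=[0.012,-0.002,-0.004,0,0,0,1,0.012,-0.002,0,0,0,0,1,0,0,0,0,0,0,1,0,0,0,0,0,0,1])

```text
clock: 16.5
tool_pos: [0.4731, 0.0377, 0.0781]
eef_rot: [0.705, -0.054, -0.705, -0.055]
contact_force: [-0.5, 0.4, -5.0]
opening: 0.651
```

```bash
python3 - <<'E'
from h import *
s=st()
E
```

```text
t 16.5 pos [0.4731 0.0377 0.0781] yang -98.81 xax [ 0.001  0.001 -1.   ] f [-0.46  0.42 -5.01] m [0.04 0.01 0.05] op 0.651
lane xy [-0.0126  0.0004] q [-0.15  0.79 -0.05  2.14  0.16  0.21 -2.06]
```

>>> send_rows(commands=[0.012,-0.002,0,0,0,0,1,0.006,-0.001,0,0,0,0,1,0,0,0,0,0,0,1,0,0,0,0,0,0,1])

```text
clock: 16.9
tool_pos: [0.4775, 0.037, 0.078]
eef_rot: [-0.705, 0.054, 0.705, 0.055]
contact_force: [0.0, -1.2, -5.7]
opening: 0.649
```

```bash
python3 - <<'E'
from h import *
s=st()
E
```

```text
t 16.9 pos [0.4775 0.037  0.078 ] yang -98.79 xax [-0.     0.001 -1.   ] f [ 0.01 -1.16 -5.68] m [ 0.03 -0.01 -0.03] op 0.649
lane xy [-0.0082  0.0003] q [-0.14  0.8  -0.05  2.13  0.16  0.22 -2.05]
```

>>> send_rows(commands=[0.012,-0.002,0,0,0,0,1,0,0,0,0,0,0,1,0,0,0,0,0,0,1])

```text
clock: 17.2
tool_pos: [0.4806, 0.0364, 0.078]
eef_rot: [-0.705, 0.054, 0.705, 0.055]
contact_force: [-0.7, 0.1, -4.7]
opening: 0.653
```

```bash
python3 - <<'E'
from h import *
s=st()
E
```

```text
t 17.2 pos [0.4806 0.0364 0.078 ] yang -98.79 xax [-0.001  0.001 -1.   ] f [-0.72  0.09 -4.69] m [ 0.02 -0.02  0.  ] op 0.653
lane xy [-0.005   0.0003] q [-0.14  0.8  -0.05  2.12  0.16  0.23 -2.05]
```

>>> send_rows(commands=[0.01,-0.002,0,0,0,0,1,0,0,0,0,0,0,1,0,0,0,0,0,0,1])

```text
clock: 17.5
tool_pos: [0.4816, 0.0361, 0.0778]
eef_rot: [-0.704, 0.054, 0.706, 0.054]
contact_force: [-0.7, 1.4, -5.1]
opening: 0.645
```

```bash
python3 - <<'E'
from h import *
s=st()
E
```

```text
t 17.5 pos [0.4816 0.0361 0.0778] yang -98.75 xax [-0.004  0.001 -1.   ] f [-0.69  1.41 -5.11] m [ 0.14  0.19 -0.03] op 0.645
lane xy [-0.0039  0.0001] q [-0.14  0.8  -0.05  2.11  0.16  0.24 -2.05]
```

>>> send_rows(commands=[0.01,-0.002,0,0,0,0,1,0,0,0,0,0,0,1,0,0,0,0,0,0,1])

```text
clock: 17.8
tool_pos: [0.4828, 0.0358, 0.0776]
eef_rot: [-0.703, 0.054, 0.707, 0.054]
contact_force: [-1.3, 1.4, -5.2]
opening: 0.653
```

```bash
python3 - <<'E'
from h import *
s=st()
E
```

```text
t 17.8 pos [0.4828 0.0358 0.0776] yang -98.72 xax [-0.007  0.001 -1.   ] f [-1.31  1.41 -5.16] m [ 0.14  0.37 -0.04] op 0.653
lane xy [-0.0028 -0.0001] q [-0.13  0.8  -0.06  2.11  0.16  0.25 -2.05]
```

>>> send_rows(commands=[0.012,-0.002,0,0,-0.004,0,1,0.006,-0.001,0,0,0,0,1,0,0,0,0,0,0,1])

```text
clock: 18.1
tool_pos: [0.4852, 0.0352, 0.0775]
eef_rot: [-0.703, 0.053, 0.707, 0.054]
contact_force: [-3.2, 1.2, -4.1]
opening: 0.65
```

```bash
python3 - <<'E'
from h import *
s=st()
E
```

```text
t 18.1 pos [0.4852 0.0352 0.0775] yang -98.67 xax [-0.005  0.001 -1.   ] f [-3.21  1.18 -4.12] m [ 0.26  0.68 -0.02] op 0.65
lane xy [-0.0003 -0.0002] q [-0.13  0.8  -0.06  2.1   0.16  0.25 -2.05]
```

>>> send_rows(commands=[0.012,-0.002,0,0,-0.004,0,1,0.01,-0.001,0,0,-0.002,0,1,0,0,0,0,0,0,1])

```text
clock: 18.4
tool_pos: [0.4875, 0.0347, 0.0772]
eef_rot: [-0.705, 0.053, 0.706, 0.053]
contact_force: [-6.0, 1.5, -3.5]
opening: 0.654
```

```bash
python3 - <<'E'
from h import *
s=st();s=st()
E
```

```text
t 18.4 pos [0.4875 0.0347 0.0772] yang -98.61 xax [-0.001  0.    -1.   ] f [-5.96  1.48 -3.47] m [ 0.43  1.02 -0.01] op 0.654
lane xy [ 0.0021 -0.0004] q [-0.13  0.8  -0.05  2.1   0.16  0.25 -2.05]
t 18.4 pos [0.4875 0.0347 0.0772] yang -98.61 xax [-0.001  0.    -1.   ] f [-5.96  1.48 -3.47] m [ 0.43  1.02 -0.01] op 0.654
lane xy [ 0.0021 -0.0004] q [-0.13  0.8  -0.05  2.1   0.16  0.25 -2.05]
```

>>> send_rows(commands=[0,0,0,0,0,0,1,0,0,0,0,0,0,1,0,0,0,0,0,0,1])

```text
clock: 18.7
tool_pos: [0.4866, 0.0348, 0.0771]
eef_rot: [-0.704, 0.053, 0.706, 0.053]
contact_force: [-4.2, 1.0, -3.7]
opening: 0.651
```

```bash
python3 - <<'E'
from h import *
from plant import cams
s=st();c=cams.snapshot("wrist");cv2.imwrite("pics/w9.png",c["image"]);s=st()
E
```

```text
t 18.7 pos [0.4866 0.0348 0.0771] yang -98.59 xax [-0.003  0.    -1.   ] f [-4.22  0.97 -3.68] m [0.36 0.92 0.05] op 0.651
lane xy [ 0.0012 -0.0004] q [-0.13  0.8  -0.06  2.1   0.16  0.25 -2.05]
t 18.75 pos [0.4866 0.0348 0.0771] yang -98.59 xax [-0.003  0.    -1.   ] f [-4.76  1.45 -2.99] m [ 0.4   0.97 -0.01] op 0.647
lane xy [ 0.0012 -0.0004] q [-0.13  0.8  -0.06  2.1   0.16  0.25 -2.05]
```

View pics/w9.png

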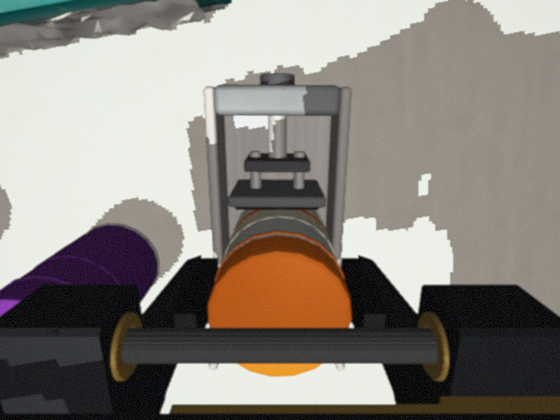

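>>> send_rows(commands=[0.016,-0.002,0,0,-0.004,0,1,0.014,-0.002,0,0,-0.002,0,1,0.008,-0.001,0,0,-0.001,0,1])

```text
clock: 19.05
tool_pos: [0.4914, 0.0338, 0.0767]
eef_rot: [-0.705, 0.053, 0.706, 0.052]
contact_force: [-7.5, 3.5, -1.7]
opening: 0.651
```

```bash
python3 - <<'E'
from h import *
s=st()
E
```

```text
t 19.05 pos [0.4914 0.0338 0.0767] yang -98.52 xax [-0.001 -0.001 -1.   ] f [-7.45  3.53 -1.67] m [ 0.64  1.63 -0.02] op 0.651
lane xy [ 0.0061 -0.0007] q [-0.13  0.8  -0.06  2.09  0.16  0.26 -2.04]
```

>>> send_rows(commands=[0,0,-0.01,0,-0.001,0,1,0.003,0,-0.008,0,-0.001,0,1,0.003,0,-0.006,0,-0.001,0,1])

```text
clock: 19.35
tool_pos: [0.489, 0.0337, 0.074]
eef_rot: [-0.705, 0.053, 0.706, 0.052]
contact_force: [-7.1, 1.4, 15.6]
opening: 0.648
```

```bash
python3 - <<'E'
from h import *
s=st()
E
```

```text
t 19.35 pos [0.489  0.0337 0.074 ] yang -98.52 xax [-0.002 -0.002 -1.   ] f [-7.13  1.37 15.62] m [ 0.64  1.6  -0.01] op 0.648
lane xy [ 0.0037 -0.0011] q [-0.13  0.81 -0.05  2.09  0.16  0.24 -2.04]
```

>>> send_rows(commands=[0.002,0,0,0,0,0,1,0,0,0,0,0,0,1])

```text
clock: 19.55
tool_pos: [0.489, 0.0338, 0.0747]
eef_rot: [-0.704, 0.053, 0.706, 0.052]
contact_force: [-5.0, 1.5, -6.0]
opening: 0.648
```

```bash
python3 - <<'E'
from h import *
s=st()
E
```

```text
t 19.55 pos [0.489  0.0338 0.0747] yang -98.52 xax [-0.002 -0.002 -1.   ] f [-5.    1.47 -5.95] m [ 0.43  1.1  -0.01] op 0.648
lane xy [ 0.0037 -0.0011] q [-0.13  0.81 -0.05  2.09  0.16  0.25 -2.04]
```

>>> send_rows(commands=[0.004,0,-0.004,0,0,0,1,0.002,0,0,0,0,0,0.4,0,0,0,0,0,0,0.3,0,0,0,0,0,0,0,0,0,0,0,0,0,0])

```text
clock: 20.05
tool_pos: [0.4954, 0.0333, 0.0758]
eef_rot: [0.708, -0.053, -0.702, -0.053]
contact_force: [1.1, -0.3, 0.1]
opening: 0.858
```

```bash
python3 - <<'E'
from h import *
s=st()
lid(*OR,z=.104,name="pics/w10.png")
E
```

```text
t 20.05 pos [0.4954 0.0333 0.0758] yang -98.59 xax [ 0.008 -0.001 -1.   ] f [ 1.05 -0.29  0.1 ] m [ 0.01  0.02 -0.  ] op 0.858
lane xy [ 0.0101 -0.0005] q [-0.13  0.81 -0.05  2.08  0.16  0.25 -2.04]
wrist [ 213  274  135   54 5414] [0.49734027 0.03212513 0.104     ]
```

View pics/w10.png

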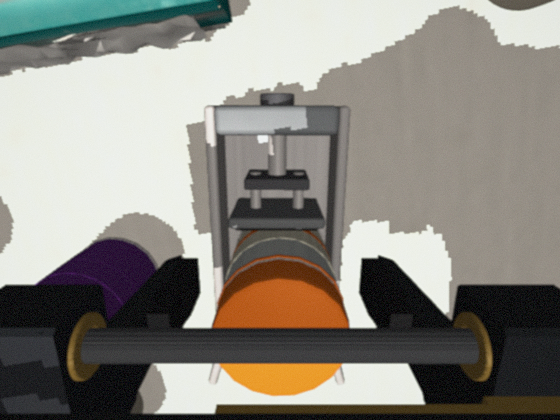

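Released, and the tin stands between the rails. Opening fully, going straight up, then checking.

>>> send_rows(commands=[0,0,0,0,0,0,0,0,0,0.03,0,0,0,0,0,0,0.06,0,0,0,0,0,0,0.12,0,0,0,0,0,0,0.18,0,0,0,0,0,0,0.18,0,0,0,0,0,0,0.18,0,0,0,0,0,0,0,0,0,0,0])

```text
clock: 20.9
tool_pos: [0.4969, 0.0327, 0.273]
eef_rot: [0.71, -0.053, -0.7, -0.053]
contact_force: [0.5, -0.1, -0.5]
opening: 1.003
```

>>> send_rows(commands=[0,-0.1,0,0,0,0,0,0,-0.18,0,0,0,0,0,0,-0.18,0,0,0,0,0,0,-0.18,0,0,0,0,0,0,-0.18,0,0,0,0,0,0,-0.14,0,0,0,0,0,0,0,0,0,0,0,0])

```text
clock: 21.6
tool_pos: [0.4944, -0.2146, 0.2743]
eef_rot: [0.712, -0.051, -0.699, -0.051]
contact_force: [-0.3, 0.4, 0.4]
opening: 0.999
```

```bash
python3 - <<'E'
from h import *
s=st()
c=lid(*OR,z=.104,name="pics/t11.png",cam="top")
im=c["image"];cv2.imwrite("pics/t11c.png",cv2.resize(im[120:250,140:320],None,fx=4.4,fy=4.4,interpolation=cv2.INTER_CUBIC))
from plant import cams
c=cams.snapshot("scene");cv2.imwrite("pics/s11c.png",cv2.resize(c["image"][130:280,190:420],None,fx=3.4,fy=3.4,interpolation=cv2.INTER_CUBIC))
c=cams.snapshot("wrist");cv2.imwrite("pics/w11.png",c["image"])
E
```

```text
t 21.6 pos [ 0.4944 -0.2146  0.2743] yang -98.31 xax [ 0.018 -0.001 -1.   ] f [-0.31  0.4   0.41] m [ 0.05  0.03 -0.06] op 0.999
lane xy [ 0.0464 -0.2458] q [ 0.42  0.52 -0.15  1.8   0.09  0.81 -1.49]
top [272 180  24  25 489] [0.47689231 0.03613584 0.104     ]
```

View pics/t11c.png

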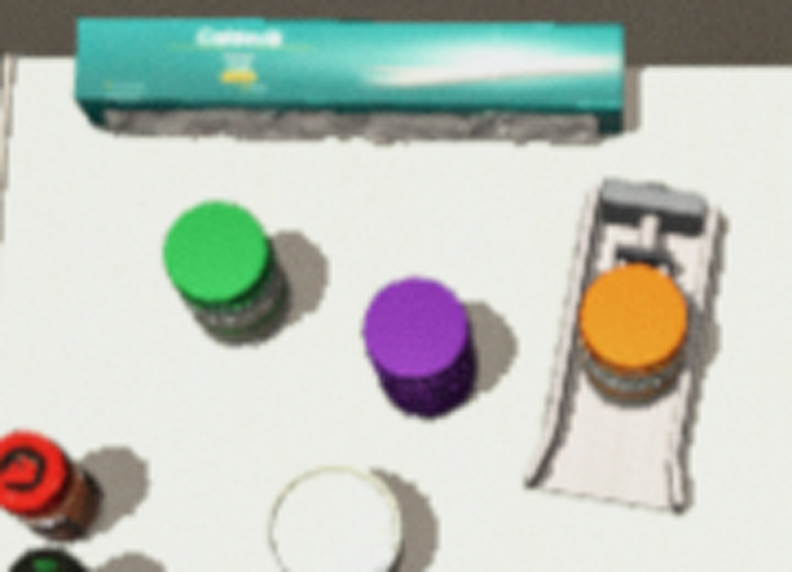

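View pics/s11c.png

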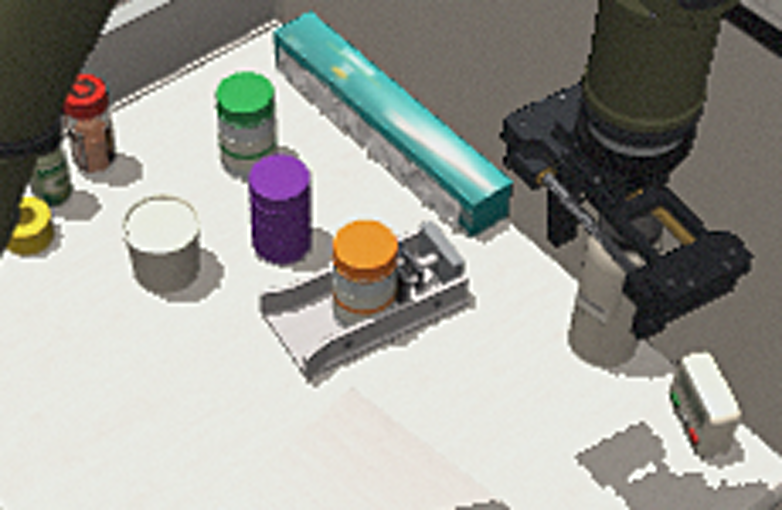

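View pics/w11.png

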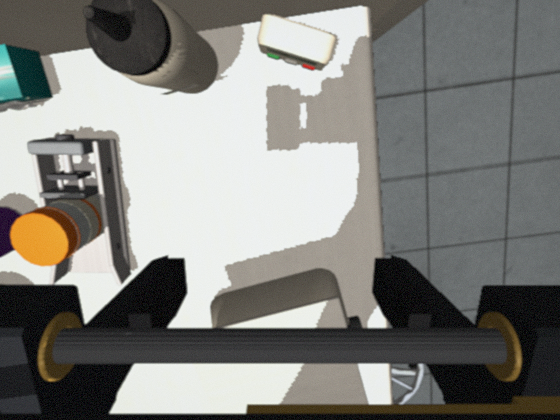

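```bash
python3 - <<'E'
import cv2,numpy as np
a=cv2.imread("pics/w4.png")[115:285,30:160];b=cv2.imread("pics/w11.png")[120:290,10:140]
f=lambda x:cv2.resize(x,None,fx=3,fy=3,interpolation=cv2.INTER_CUBIC)
cv2.imwrite("pics/cmp.png",np.hstack([f(a),f(b)]))
E
```

```text
(no output)
```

View pics/cmp.png

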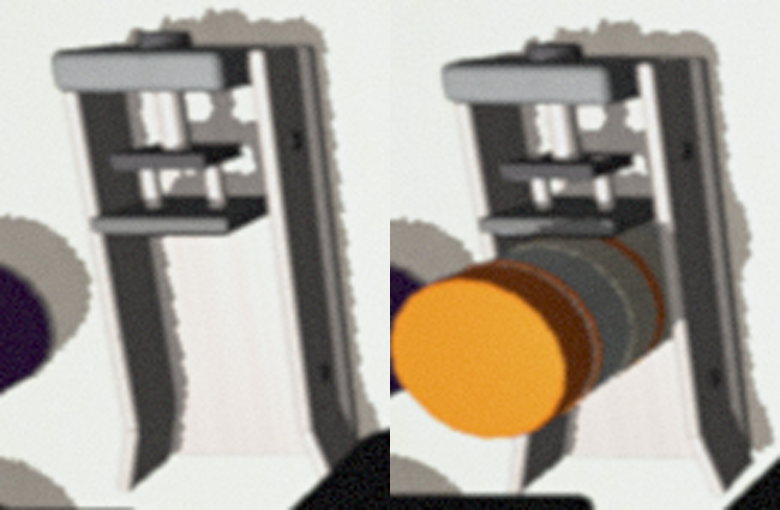

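The plate still sits about 5 mm back from its free position relative to its carriage, so the tin is pressing it. Both tins stand upright and the bystanders look unmoved, so I'm handing in.

```bash
python3 - <<'E'
from plant import job
print(job.finish_job())
E
```

```text
the job is handed in; nothing more can be done
None
```

The job is done and handed in after about 22 s on the robot's clock; the hand-in gave no verdict.

- **Weighing:** I lifted the green tin about 65 mm and set it back in its place. I then lifted the orange one about 98 mm. Green read about 2 N and orange about 6 to 6.5 N, so orange is the heavier.
- **Lane:** I lowered the orange tin between the rails and pushed it, held just above the base, until the plate gave. The highest sensed force along the lane was about 8 N. It was about 5 N before I set the tin on the base and released it.
- **Last checks:** The orange tin stands upright on the lane, within about 1 mm of its centre line. The plate is still pushed in by about 5 mm, judged by comparing pictures, so the tin is touching it. The green tin stands upright on the open table, and everything else looks unmoved.
- **Disagreements:**
  - The top and wrist cameras differed by 4 to 5 mm in x. I used the wrist camera and the gripper position.
  - Just before release, the sensed force (about 5 N) and my estimate of plate travel (about 9 mm, or 7 N) did not quite match. Both are near half travel and well under 16 N.
  - While setting the tin on the base I pressed down briefly with about 15 N.

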